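# Centre the toy crown on the music box

### The arm

A 6-joint arm with a two-finger parallel gripper is mounted at the origin on the work surface. World frame = base frame: x ahead of the robot, y to its left, z up, the work surface at z = 0. Lengths are in m, angles in rad, forces in N, time in s.
With the tool pointing down it reaches from about 0.25 to 0.725 m from the base axis. Payload 4 kg.
Tool frame: the origin (TCP) lies at the very end of the fingers, on their centre line; the grasp point (between the pads) lies 19 mm behind it; x points along the fingers, z is the direction in which the jaws open and shut, and the axes are right-handed (so a half turn about x gives the same grasp; the last joint's range is limited). The gripper opens to 85 mm and grips with 20 to 120 N. Pads are 22 mm wide; open, the fingers measure 114 mm over their backs; the gripper's body (76 mm by 85 mm) begins 54 mm behind the grasp point. The pads swing forward as they close: fully open they stand 13 mm farther back than shut.
Start: joints at [1.296, 0.241, 0.005, 1.335, 0, 1.571], TCP at [0.136, 0.481, 0.199] pointing down, gripper open.
Joint ranges: [-2.72, 2.72], [-1.05, 1.87], [-1.09, 1.28], [-1.99, 2.15], [-1.42, 1.44], [-3.14, 3.14]. Speed limits (rad/s): [2.79, 2.79, 3.14, 3.14, 3.14, 3.14].

### API

Orientations are given as a unit quaternion [x, y, z, w].
In Python, from workcell import bot gives the robot as it stands.
- The arm moves only by the tool apply_moves, never from a script. Its argument "targets" is one flat list of numbers, 7 for each row, row after row: the shift along the tool's x, y, z in units of 25 cm (1.0 is 25 cm), then the turn, a rotation vector about the tool's x, y, z in units of 0.5 rad (1.0 is 0.5 rad), then the opening, from 0 (shut) to 1 (fully open). In form: [tx, ty, tz, wx, wy, wz, claw, tx, ty, tz, wx, wy, wz, claw, ...]. A call has 1 to 12 rows; each row is the pose to reach, as a shift and turn from the pose commanded when the call began, along the tool's axes at that moment; what a row does not reach only later rows make up. A row lasts 1/12 s, in which the tool goes at most 41.7 mm and 7.16 degrees, less where a joint would pass 70% of its speed; a pose out of reach is approached as far as the arm can. A call with a number of a shift or a turn outside -1 to 1 is refused whole. A call with a gripper value outside its range is refused whole. The fingers move at their own pace and stop on an object; the grip force is fixed at half the most. Time passes only in rows, so rows that repeat a pose let the fingers close. It gives the time, the measured TCP pose, the force and the opening at its end, in the units of the state.
- bot.get_obs(): the state, without advancing time (a new reading comes with each control period).
- bot.camera(name): name is "scene" or "top"; returns (picture, depth): 420x560x3 uint8, red, green, blue; 420x560 float32, m along the optical axis (not along the pixel's ray), 0 where there is no reading.
- bot.camera_params(name): a dict with "fx", "fy", "cx", "cy" (pixels), "T" (4x4, takes a point from camera to world coordinates). Camera axes: x right, y up, looking along -z (the intrinsics and any distortion apply to the point x, -y, -z); pixel columns grow to the right and rows downward; lengths in m; the calibration is good to about 2 mm. A picture is of the moment at which its call begins. camera_params takes no time and is no camera call.
- bot.job_done(): hands the job in, once; it reports no verdict.
The state is a dict: "clock": time; "joint_pos": joint angles; "joint_vel": joint speeds; "tau": joint torques, N m; "eef_pos": TCP position; "tool_rot": TCP orientation; "ft_force": force on the tool from outside, world axes, zero at the start; "ft_torque": the same for the moment, N m; "grip_width": finger opening in m.
Only numpy, scipy, OpenCV 4.12 (cv2) and the standard library are available. Lean on these libraries where they do the work, as an engineer would, in place of code of your own. Each camera call takes 0.05 s, during which the arm holds its last target.

### The job

The wobbly silver toy crown has been left near the edge of the round music box's top. With light pushes of a fingertip, slide it until it stands upright in the middle of the top, without tipping it over, knocking it off, gripping it or lifting it. Leave the other toys where they are, and move the hand clear at the end.

Things in the scene. Friction and masses are not known exactly. Their poses are not given: they have to be found in the camera images.
- music_box: Fixed round brass drum, 124 mm across, 52 mm high, with a flat dark wooden disc on it, 116 mm across, 8 mm thick: top 60 mm above the work surface. A thin flush brass ring line, 77 mm across, is inlaid round the middle of the top. A brass knob, 24 mm across, sticks out 24 mm from its side towards its +y, 28 mm up. Origin: centre of its underside, 60 mm straight below the middle of the top.
- crown: Loose silver toy crown, 120 g, 61 mm high. Widest at a round band 60 mm across, 6 to 22 mm above its underside; arches above lean in to a ball on top. Six bead feet on a 32 mm circle: it slides if pushed low on the band, tips if pushed high, fast or down. Starts upright on the music box, 29 to 38 mm off the middle, in any direction. Origin: centre of its underside; z up its axis.
- jack_box: Bystander: shut wooden jack-in-the-box, 116 x 116 x 112 mm, with a small side lever reaching 72 mm from its axis; loose. Origin: centre of its underside.
- carriage: Bystander: plum wooden train carriage, 136 mm long (x), 58 mm wide, 68 mm high; loose. Origin: centre of its underside.
- bead_a: Bystander: teal ceramic bead, 36 mm in diameter, 28 mm high, standing on its flat end; loose. Origin: centre of its underside.
- bead_b: Bystander: a second teal ceramic bead, the same size as the first; loose. Origin: centre of its underside.
Not all that is in view belongs to the job. Of the things shaped like the crown, the silver one is meant. What is shaped like the music_box but blue is not meant.

How it is judged:
At the end, for the whole second after the job is handed in: The crown stands upright (within 0.1 rad) and still on the music box's top, its axis within 8 mm of the middle (horizontal distance between crown and music_box below 0.008 m and z of crown in the frame of music_box between 0.057 and 0.063 m and angle between crown's own z axis and vertical below 0.1 rad and linear speed of crown below 0.02 m/s); the robot touches nothing.
It fails at once if the crown is tipped by more than 0.35 rad (angle between crown's own z axis and vertical above 0.35 rad).
It fails at once if the crown is lifted more than 10 mm above the top (z of crown in the frame of music_box above 0.07 m).
It fails at once if the crown is knocked off the music box (z of crown in the frame of music_box below 0.045 m).
It fails at once if the crown is gripped or hit hard (more than 10 N from the fingers) (contact force between the fingers and crown above 10 N).
It fails at once if another toy is moved by more than 10 mm (distance of any of jack_box, carriage, bead_a, bead_b from where it was at the start of the episode above 0.01 m).
It also fails if it takes over 48 s, if anything falls off the work surface, if the arm or the gripper's body presses on something with over 40 N, if the wrist force passes 120 N, or if a joint passes its speed limit or range.

## Working session

There is one attempt and no reset: what is moved stays moved. The work goes in short steps, Python scripts to look and compute and a tool call to move; the robot and the scene stay as the last step left them, time stands still between calls to the robot, and variables do not carry over. Pictures are saved under pics/ and viewed, and the job is handed in when it is done.

Besides the shell and the picture viewer there is one more tool, called after ">>>" as name(argument=value, ...), one argument or row to a line, values as JSON. apply_moves: Moves the arm, as the interface text tells. Its arguments: {"type":"object","properties":{"targets":{"type":"array"}},"required":["targets"]}

```bash
mkdir -p pics; ls; python3 - <<'E'
from workcell import bot
import cv2,numpy as np
for n in("scene","top"):
    p,d=bot.camera(n); cv2.imwrite(f"pics/{n}0.png",p[:,:,::-1]); np.savez(f"{n}0.npz",p=p,d=d)
    c=bot.camera_params(n); print(n,c)
print(bot.get_obs())
E
```

```text
pics
scene {'fx': 482.16094099455404, 'fy': 482.16094099455404, 'cx': 270.33021417015686, 'cy': 214.86323010292784, 'T': array([[ 0.8949214 , -0.27237044,  0.35345443,  0.92172438],
       [ 0.44580929,  0.51160877, -0.73451382, -0.71501387],
       [ 0.01922947,  0.8149054 ,  0.57927491,  0.61348571],
       [ 0.        ,  0.        ,  0.        ,  1.        ]])}
top {'fx': 444.20653130441667, 'fy': 444.20653130441667, 'cx': 279.28395001659595, 'cy': 212.95610033171772, 'T': array([[-0.01037912,  0.98884699, -0.14857288,  0.45503598],
       [-0.99955756, -0.01440167, -0.02602439, -0.01567828],
       [-0.02787384,  0.14823704,  0.98855897,  0.93868266],
       [ 0.        ,  0.        ,  0.        ,  1.        ]])}
{'clock': 0.1, 'joint_pos': array([ 1.29601691e+00,  2.41318318e-01,  3.85842806e-03,  1.33521943e+00,
       -2.20431355e-05,  1.57083653e+00]), 'joint_vel': array([ 2.69504318e-05, -1.18297296e-03,  3.06175611e-03,  3.24763483e-04,
       -2.98888102e-04,  9.74525527e-05]), 'tau': array([ 7.86474739e-04, -3.73137975e+01,  2.53009951e+01,  1.08536016e-02,
        7.71095119e-05, -9.85450185e-06]), 'eef_pos': array([0.13550233, 0.48063003, 0.1983115 ]), 'tool_rot': array([-0.42720604,  0.56430178,  0.42638991,  0.56324963]), 'ft_force': array([ 0.06293312,  0.47889302, -0.08878891]), 'ft_torque': array([-0.02923267, -0.01454201, -0.03770763]), 'grip_width': 0.08535165355085564}
```

View pics/scene0.png

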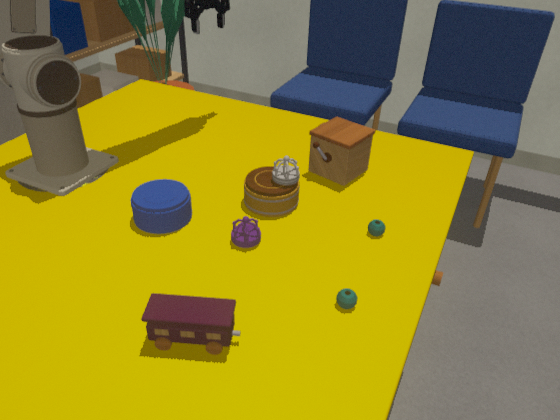

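View pics/top0.png

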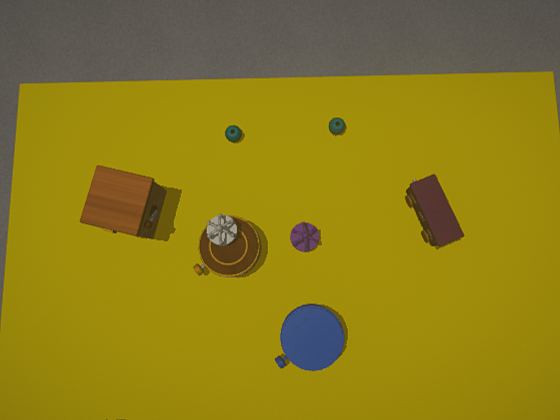

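```bash
cat > h.py <<'E'
from workcell import bot
import numpy as np,cv2
def ray(n,u,v,z):
    c=bot.camera_params(n);T=c["T"]
    d=T[:3,:3]@np.array([(u-c["cx"])/c["fx"],-(v-c["cy"])/c["fy"],-1.0]);o=T[:3,3]
    return o+d*((z-o[2])/d[2])
def cloud(n,d):
    c=bot.camera_params(n);T=c["T"];h,w=d.shape
    u,v=np.meshgrid(np.arange(w),np.arange(h))
    P=np.stack([(u-c["cx"])/c["fx"]*d,-(v-c["cy"])/c["fy"]*d,-d],-1)
    return P@T[:3,:3].T+T[:3,3]
E
python3 - <<'E'
from h import *
for n,(u,v) in (("top",(228,243)),("scene",(275,187))):
    p=np.load(n+"0.npz")["p"]; s=40
    cv2.imwrite(f"pics/{n}_crop.png",cv2.resize(p[v-s:v+s,u-s:u+s,::-1],None,fx=7,fy=7,interpolation=cv2.INTER_CUBIC))
z=np.load("top0.npz"); P=cloud("top",z["d"]); 
for (u,v) in [(222,230),(229,265),(240,250),(312,337),(305,237),(117,200)]: print(u,v,P[v,u].round(4))
z=np.load("scene0.npz"); Q=cloud("scene",z["d"])
for (u,v) in [(286,162),(260,185),(246,235)]: print(u,v,Q[v,u].round(4))
E
```

```text
222 230 [0.5489 0.1146 0.1085]
229 265 [0.4847 0.1078 0.0596]
240 250 [0.514  0.086  0.0607]
312 337 [ 0.3458 -0.0528  0.06  ]
305 237 [ 0.5386 -0.0432  0.0553]
117 200 [0.6089 0.3162 0.1115]
286 162 [0.5579 0.112  0.1109]
260 185 [0.5165 0.0721 0.063 ]
246 235 [ 0.5581 -0.0666  0.0367]
```

```bash
python3 - <<'E'
import cv2,numpy as np
a=cv2.imread("pics/top_crop.png");b=cv2.imread("pics/scene_crop.png")
cv2.imwrite("pics/crops.png",cv2.resize(np.hstack([a,b]),(800,400)))
E
```

```text
(no output)
```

View pics/crops.png

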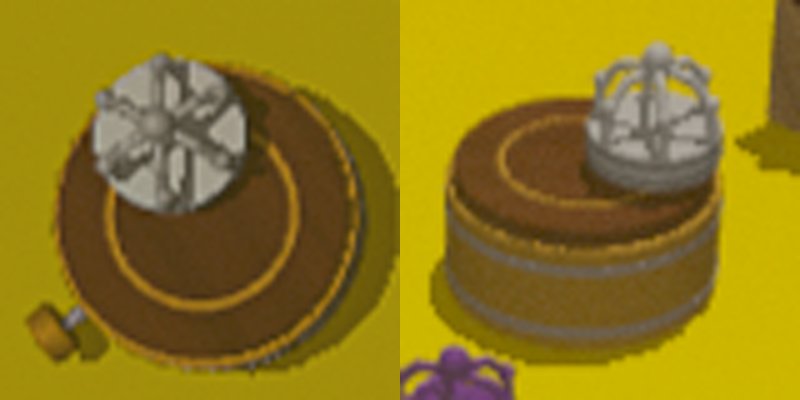

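The crop confirms it. The silver crown is at top (222,230) and scene (286,172), on the brown and brass drum at top (229,247). The purple crown at top (305,237) and the blue drum at (312,337) are decoys. Next I'll measure positions.

```bash
cat >> h.py <<'E'
def circ(xy):
    A=np.c_[2*xy,np.ones(len(xy))];b=(xy**2).sum(1)
    for _ in range(6):
        s=np.linalg.lstsq(A,b,rcond=None)[0];r=np.sqrt(s[2]+s[0]**2+s[1]**2)
        e=abs(np.hypot(*(xy-s[:2]).T)-r);k=e<max(2*np.median(e),.001)
        A,b,xy=A[k],b[k],xy[k]
    return s[:2],r,len(xy)
def masks(n,p,d):
    P=cloud(n,d);hsv=cv2.cvtColor(p,cv2.COLOR_RGB2HSV)
    return P,hsv
def crown(n,p,near,zb=.082,rr=.055):
    """silver blob near pos; min enclosing etc."""
    hsv=cv2.cvtColor(p,cv2.COLOR_RGB2HSV)
    m=((hsv[...,1]<60)&(hsv[...,2]>90)).astype(np.uint8)
    h,w=m.shape;v,u=np.nonzero(m)
    X=np.array([ray(n,a,b,zb)[:2] for a,b in zip(u,v)])
    k=np.hypot(*(X-near).T)<rr
    mm=np.zeros_like(m);mm[v[k],u[k]]=1
    return mm
E
python3 - <<'E'
from h import *
for n in("top","scene"):
    z=np.load(n+"0.npz");p,d=z["p"],z["d"];P=cloud(n,d);hsv=cv2.cvtColor(p,cv2.COLOR_RGB2HSV)
    c0=np.array([.51,.10])
    X=np.array([[ray(n,u,v,.06)[:2] for u in range(560)] for v in range(420)])
    R=np.hypot(*(X-c0).transpose(2,0,1))
    ring=(R<.05)&(R>.02)&(hsv[...,0]>14)&(hsv[...,0]<30)&(hsv[...,2]>110)&(hsv[...,1]>100)
    print(n,"ring",circ(X[ring]))
    disc=((hsv[...,2]<110)&(hsv[...,0]<16)&(R<.075)).astype(np.uint8)
    cs=max(cv2.findContours(disc,0,cv2.CHAIN_APPROX_NONE)[0],key=cv2.contourArea)[:,0]
    print("disc",circ(X[cs[:,1],cs[:,0]]))
    mm=crown(n,p,np.array([.545,.115]))
    c=max(cv2.findContours(mm,0,cv2.CHAIN_APPROX_NONE)[0],key=cv2.contourArea)
    print("crown px",mm.sum(),cv2.boundingRect(c),cv2.minEnclosingCircle(c))
    Y=np.array([ray(n,u,v,.078)[:2] for u,v in c[:,0]]);print("band fit z.078",circ(Y))
    s=P[mm>0]; s=s[(s[:,2]>.065)&(s[:,2]<.13)]; print("z range",s[:,2].min(),s[:,2].max(), "top pts",s[s[:,2]>.112].mean(0))
# knob
z=np.load("top0.npz");P=cloud("top",z["d"]);print("knob",P[269,200])
E
```

```text
Traceback (most recent call last):
  File "h.py", line 4, in ray
    c=bot.camera_params(n);T=c["T"]
ValueError: time passes only in moves, steps and waits
```

```bash
sed -i 's/c=bot.camera_params(n);T=c\["T"\]/c=CP(n);T=c["T"]/' h.py; sed -i '2a import functools\nCP=functools.lru_cache(None)(lambda n:bot.camera_params(n))' h.py
cat > m.py <<'E'
from h import *
import sys
def measure(n,p,d,near=np.array([.545,.115]),box=True):
    P=cloud(n,d);hsv=cv2.cvtColor(p,cv2.COLOR_RGB2HSV)
    c0=np.array([.51,.10])
    if box:
        X=np.array([[ray(n,u,v,.06)[:2] for u in range(560)] for v in range(420)])
        R=np.hypot(*(X-c0).transpose(2,0,1))
        ring=(R<.05)&(R>.02)&(hsv[...,0]>14)&(hsv[...,0]<30)&(hsv[...,2]>110)&(hsv[...,1]>100)
        print(n,"ring",circ(X[ring]))
        disc=((hsv[...,2]<110)&(hsv[...,0]<16)&(R<.075)).astype(np.uint8)
        cs=max(cv2.findContours(disc,0,cv2.CHAIN_APPROX_NONE)[0],key=cv2.contourArea)[:,0]
        print("disc",circ(X[cs[:,1],cs[:,0]]))
    mm=crown(n,p,near)
    c=max(cv2.findContours(mm,0,cv2.CHAIN_APPROX_NONE)[0],key=cv2.contourArea)
    print(n,"crown px",mm.sum(),cv2.boundingRect(c))
    Y=np.array([ray(n,u,v,.078)[:2] for u,v in c[:,0]]);print("band fit z.078",circ(Y))
    s=P[mm>0]; s=s[(s[:,2]>.065)&(s[:,2]<.13)]; t=s[s[:,2]>.112]
    print("top pts",s[:,2].max(),len(t),t.mean(0).round(4))
E
python3 - <<'E'
from m import *
for n in("top","scene"):
    z=np.load(n+"0.npz");measure(n,z["p"],z["d"])
z=np.load("top0.npz");P=cloud("top",z["d"]);print("knob",P[269,200])
E
```

```text
top ring (array([0.50584295, 0.10215617]), np.float64(0.042338105048371696), 109)
disc (array([0.10995448, 0.02125275]), np.float64(0.36162256292719513), 1)
top crown px 631 (207, 214, 30, 31)
band fit z.078 (array([0.55288199, 0.12044817]), np.float64(0.02877299993272423), 56)
top pts 0.12181082914364605 44 [0.5537 0.1195 0.1175]
scene ring (array([0.50440039, 0.09797751]), np.float64(0.040931302036231784), 98)
disc (array([0.56173109, 0.08195722]), np.float64(0.013383643301367385), 36)
scene crown px 475 (272, 160, 27, 25)
band fit z.078 (array([0.56524849, 0.13003909]), np.float64(0.04720644012967196), 51)
top pts 0.11446505733581164 7 [0.5575 0.114  0.1129]
knob [0.47804249 0.16919587 0.04026001]
```

```bash
python3 - <<'E'
from h import *
from scipy.optimize import least_squares
for n,uv in(("top",(229,247)),("scene",(270,185))):
    z=np.load(n+"0.npz");p,d=z["p"],z["d"];P=cloud(n,d);hsv=cv2.cvtColor(p,cv2.COLOR_RGB2HSV)
    vv,uu=np.mgrid[uv[1]-45:uv[1]+45,uv[0]-45:uv[0]+45]
    X=np.array([ray(n,u,v,.06)[:2] for u,v in zip(uu.ravel(),vv.ravel())]).reshape(90,90,2)
    H=hsv[vv,uu].astype(int); 
    w=(H[...,0]<16)&(H[...,2]<130)&(H[...,2]>40)&(H[...,1]>100)
    C=np.array([.508,.102])
    print(n,np.median(H[w],0))
    # wood pixels & gold ring pixel: radial profile around C guesses
    def rob(pts,r):
        s=least_squares(lambda c:np.hypot(*(pts-c).T)-r,C,loss='soft_l1',f_scale=.001)
        e=np.hypot(*(pts-s.x).T)-r
        return s.x.round(4),np.median(abs(e)).round(4),len(pts)
    R=np.hypot(*(X-C).transpose(2,0,1))
    g=(H[...,0]>=13)&(H[...,0]<25)&(H[...,2]>95)&(H[...,1]>110)
    for lo,hi in((.032,.045),(.034,.043)):
        print("ring",rob(X[g&(R>lo)&(R<hi)],.0385))
    m=(w&(R<.066)).astype(np.uint8); m=cv2.morphologyEx(m|((g&(R<.048)).astype(np.uint8)),cv2.MORPH_CLOSE,np.ones((3,3),np.uint8))
    cs=np.vstack([c[:,0] for c in cv2.findContours(m,0,cv2.CHAIN_APPROX_NONE)[0]])
    B=X[cs[:,1],cs[:,0]];RB=np.hypot(*(B-C).T);print("disc",rob(B[(RB>.05)&(RB<.066)],.0575))
    out=np.zeros((90,90,3),np.uint8);out[m>0]=(90,90,90);out[g]=(0,200,255)
    cv2.imwrite(f"pics/m_{n}.png",cv2.resize(out,None,fx=4,fy=4,interpolation=0))
E
python3 -c "
import cv2,numpy as np
cv2.imwrite('pics/mm.png',np.hstack([cv2.imread('pics/m_top.png'),cv2.imread('pics/m_scene.png')]))"
```

```text
top [ 15. 176.  86.]
ring (array([0.5043, 0.1003]), np.float64(0.0021), 145)
ring (array([0.5053, 0.1006]), np.float64(0.0015), 90)
disc (array([0.5214, 0.1072]), np.float64(0.0009), 10)
scene [ 15. 179. 107.]
ring (array([0.5092, 0.1028]), np.float64(0.0031), 201)
ring (array([0.5086, 0.1021]), np.float64(0.0022), 146)
disc (array([0.5142, 0.1029]), np.float64(0.0017), 42)
```

View pics/mm.png

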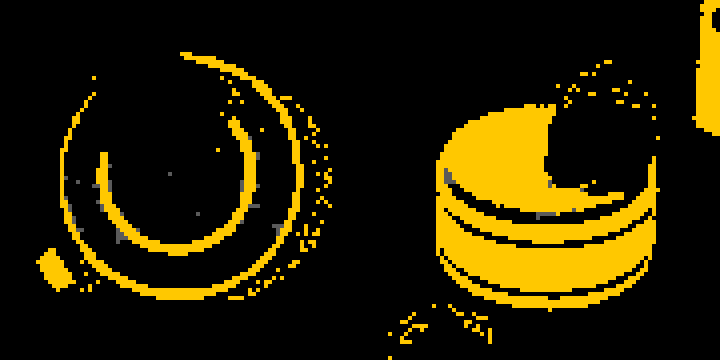

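```bash
python3 - <<'E'
from h import *
n="top";z=np.load(n+"0.npz");p=z["p"];H=cv2.cvtColor(p,cv2.COLOR_RGB2HSV).astype(int)
g=((H[...,0]>=13)&(H[...,0]<25)&(H[...,2]>95)&(H[...,1]>110)).astype(np.uint8)
N,L,S,_=cv2.connectedComponentsWithStats(g,connectivity=8)
for i in range(1,N):
    x,y,w,h,a=S[i]
    if 170<x<290 and 190<y<300 and a>20:
        v,u=np.nonzero(L==i)
        for zz in(.06,.052):
            print(S[i],zz,circ(np.array([ray(n,a,b,zz)[:2] for a,b in zip(u,v)])))
E
```

```text
[199 215  61  62 327] 0.06 (array([0.52375654, 0.10896817]), np.float64(0.0594918976839145), 220)
[199 215  61  62 327] 0.052 (array([0.52438221, 0.11010301]), np.float64(0.06003354394670308), 220)
[208 231  40  35 216] 0.06 (array([0.52396014, 0.11049681]), np.float64(0.03735105458223043), 178)
[208 231  40  35 216] 0.052 (array([0.52458767, 0.11164558]), np.float64(0.03769111869033523), 178)
[193 264  10  11  56] 0.06 (array([0.47818602, 0.17011603]), np.float64(0.007011149638557985), 38)
[193 264  10  11  56] 0.052 (array([0.47839679, 0.1718076 ]), np.float64(0.0070749829191785255), 38)
```

```bash
cat > plan.py <<'E'
from h import *
from scipy.spatial.transform import Rotation as Ro
def goalrot(a,th,sgn=1):
    a=np.r_[a,0];a/=np.linalg.norm(a)
    x=np.cos(th)*np.array([0,0,-1.])+np.sin(th)*a
    z=sgn*np.cross(a,[0,0,1.]);y=np.cross(z,x)
    return Ro.from_matrix(np.c_[x,y,z])
def delta(pos,R):
    """pos, Ro goal -> row relative to present measured pose"""
    o=bot.get_obs();R0=Ro.from_quat(o["tool_rot"])
    return np.r_[R0.inv().apply(np.array(pos)-o["eef_pos"])/.25,(R0.inv()*R).as_rotvec()/.5]
E
python3 - <<'E'
from plan import *
o=bot.get_obs();print(Ro.from_quat(o["tool_rot"]).as_matrix().round(3))
C=np.array([.524,.110]);K=np.array([.5532,.1200]);a=C-K;a/=np.linalg.norm(a);print(a,np.linalg.norm(C-K))
pre=np.r_[K-a*.057,.2]
for s in(1,-1):
    R=goalrot(a,.2,s);print(s,R.as_matrix().round(3).tolist(),delta(pre,R).round(3),pre)
E
```

```text
[[-0.    -0.962  0.271]
 [-0.002  0.271  0.962]
 [-1.    -0.    -0.002]]
[-0.94605949 -0.32399297] 0.030864866758176686
1 [[-0.188, -0.927, -0.324], [-0.064, -0.318, 0.946], [-0.98, 0.199, 0.0]] [-0.005 -2.187 -0.805 -1.206  0.117  0.387] [0.60712539 0.1384676  0.2       ]
-1 [[-0.188, 0.927, 0.324], [-0.064, 0.318, -0.946], [-0.98, -0.199, 0.0]] [-5.000e-03 -2.187e+00 -8.050e-01  5.052e+00  5.050e-01 -1.530e-01] [0.60712539 0.1384676  0.2       ]
```

>>> apply_moves(
  targets=[0,-0.05,-0.02,-0.05,0,0,0,0,-0.15,-0.06,-0.15,0,0,0,0,-0.25,-0.1,-0.25,0,0,0,0,-0.35,-0.14,-0.35,0,0,0,0,-0.45,-0.18,-0.45,0,0,0,0,-0.55,-0.22,-0.55,0,0,0,0,-0.65,-0.26,-0.65,0,0,0,0,-0.75,-0.3,-0.75,0,0,0,0,-0.85,-0.34,-0.85,0,0,0,0,-0.93,-0.37,-0.93,0,0,0,0,-1,-0.4,-1,0,0,0,0,-1,-0.4,-1,0,0,0],
)

```text
clock: 1.1
eef_pos: [0.3511, 0.315, 0.1986]
tool_rot: [0.553, -0.442, -0.552, -0.441]
ft_force: [0.1, 0.9, -1.0]
grip_width: 0.0001
```

```bash
cat > n.py <<'E'
from plan import *
import sys
C=np.array([.524,.110]);K=np.array([.5532,.1200]);a=C-K;a/=np.linalg.norm(a)
def show(d,z,th=.2):
    print(delta(np.r_[K-a*d,z],goalrot(a,th)).round(3),bot.get_obs()["eef_pos"].round(4),bot.get_obs()["ft_force"].round(2),bot.get_obs()["clock"])
E
python3 -c "
from n import *
show(.057,.2);print(bot.get_obs())"
```

```text
[-0.004 -0.844 -0.914 -0.216  0.019  0.399] [0.3511 0.315  0.1986] [ 0.08  0.9  -1.04] 1.1
{'clock': 1.1, 'joint_pos': array([ 7.32163261e-01,  1.85675480e-01, -6.62917732e-02,  1.31967731e+00,
       -1.22497528e-03,  5.10359548e-01]), 'joint_vel': array([ 0.0533074 , -0.00578226, -0.00779963,  0.00628588,  0.0410401 ,
        0.09230466]), 'tau': array([-7.94895496e-01, -3.44718790e+01,  2.51977640e+01,  1.78624486e-02,
       -1.58660528e-01, -4.85171601e-01]), 'eef_pos': array([0.35111694, 0.31503831, 0.19858908]), 'tool_rot': array([ 0.55264391, -0.44195738, -0.55188737, -0.44122411]), 'ft_force': array([ 0.08078089,  0.89924884, -1.04020146]), 'ft_torque': array([ 0.01896502, -0.04015295,  0.02670671]), 'grip_width': 5.2887847466731994e-05}
```

>>> apply_moves(
  targets=[0,-0.04,-0.04,-0.02,0,0.02,0,0,-0.12,-0.13,-0.04,0,0.06,0,0,-0.2,-0.22,-0.06,0,0.1,0,0,-0.3,-0.32,-0.08,0,0.15,0,0,-0.4,-0.43,-0.1,0,0.2,0,0,-0.5,-0.54,-0.12,0,0.25,0,0,-0.6,-0.65,-0.15,0,0.3,0,0,-0.7,-0.76,-0.18,0.01,0.35,0,0,-0.78,-0.84,-0.2,0.02,0.38,0,0,-0.82,-0.89,-0.21,0.02,0.4,0,0,-0.84,-0.91,-0.22,0.02,0.4,0,0,-0.84,-0.91,-0.22,0.02,0.4,0],
)

```text
clock: 2.1
eef_pos: [0.6052, 0.1418, 0.1974]
tool_rot: [-0.531, 0.466, 0.615, 0.35]
ft_force: [-0.1, -0.5, -0.3]
grip_width: 0.0002
```

```bash
python3 - <<'E'
from n import *
show(.057,.12);show(.057,.068)
for n in("scene","top"):
    p,d=bot.camera(n);cv2.imwrite(f"pics/{n}1.png",p[:,:,::-1]);np.savez(n+"1.npz",p=p,d=d)
a=cv2.imread("pics/scene1.png")[110:240,200:380];b=cv2.imread("pics/top1.png")[170:300,140:320]
cv2.imwrite("pics/c1.png",np.hstack([cv2.resize(a,(400,289)),cv2.resize(b,(400,289))]))
E
```

```text
[ 0.303 -0.065 -0.016  0.008  0.001 -0.004] [0.6052 0.1418 0.1974] [-0.14 -0.52 -0.27] 2.1
[ 0.507 -0.107 -0.016  0.008  0.001 -0.004] [0.6052 0.1418 0.1974] [-0.14 -0.52 -0.27] 2.1
```

View pics/c1.png

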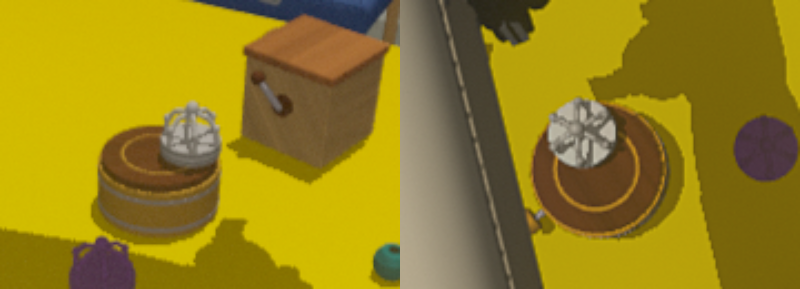

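>>> apply_moves(
  targets=[0.05,-0.02,-0.01,0,0,0,0,0.12,-0.03,-0.02,0,0,0,0,0.2,-0.05,-0.02,0,0,0,0,0.27,-0.06,-0.02,0,0,0,0,0.33,-0.07,-0.02,0,0,0,0,0.37,-0.08,-0.02,0,0,0,0,0.4,-0.085,-0.02,0,0,0,0,0.4,-0.085,-0.02,0,0,0,0],
)

```text
clock: 2.87
eef_pos: [0.6056, 0.1387, 0.096]
tool_rot: [-0.532, 0.465, 0.616, 0.349]
ft_force: [-0.1, 0.6, 0.7]
grip_width: -0.0001
```

```bash
cat >> n.py <<'E'
def look(i,near=K,box=False):
    from m import measure
    for n in("scene","top"):
        p,d=bot.camera(n);cv2.imwrite(f"pics/{n}{i}.png",p[:,:,::-1]);np.savez(f"{n}{i}.npz",p=p,d=d)
        try: measure(n,p,d,near,False)
        except Exception as e: print(n,e)
    a=cv2.imread(f"pics/scene{i}.png")[110:240,200:380];b=cv2.imread(f"pics/top{i}.png")[170:300,140:320]
    cv2.imwrite(f"pics/c{i}.png",np.hstack([cv2.resize(a,(400,289)),cv2.resize(b,(400,289))]))
E
python3 - <<'E'
from n import *
show(.057,.068);look(2)
E
```

```text
[ 0.108 -0.028 -0.003  0.014  0.    -0.005] [0.6056 0.1387 0.096 ] [-0.1  0.6  0.7] 2.8667
scene crown px 490 (272, 160, 27, 25)
band fit z.078 (array([0.55928722, 0.13118395]), np.float64(0.04918472178684117), 54)
top pts 0.11384269664762753 12 [0.5583 0.1147 0.1129]
top crown px 678 (206, 214, 31, 31)
band fit z.078 (array([0.55312246, 0.12060137]), np.float64(0.028982676428530675), 61)
top pts 0.12288274292815282 51 [0.5534 0.1195 0.1173]
```

View pics/c2.png

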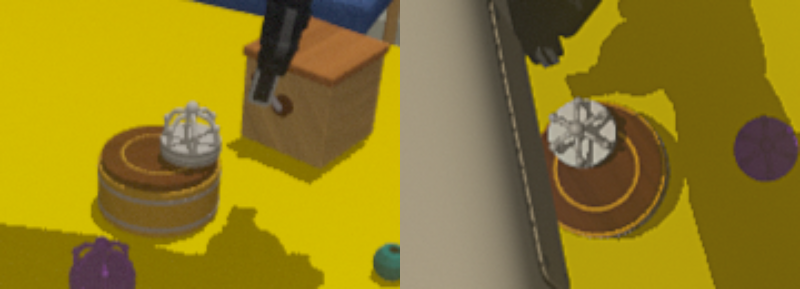

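>>> apply_moves(
  targets=[0.03,-0.01,0,0,0,0,0,0.06,-0.02,0,0,0,0,0,0.09,-0.03,0,0,0,0,0,0.11,-0.03,0,0,0,0,0,0.11,-0.03,0,0,0,0,0],
)

```text
clock: 3.38
eef_pos: [0.6077, 0.1382, 0.0664]
tool_rot: [-0.531, 0.466, 0.615, 0.349]
ft_force: [0.1, -0.3, 0.8]
grip_width: 0.0006
```

```bash
python3 - <<'E'
from n import *
show(.041,.068);show(.010,.068);look(3)
E
```

```text
[ 0.007  0.066  0.002  0.011  0.001 -0.007] [0.6077 0.1382 0.0664] [ 0.06 -0.27  0.8 ] 3.3833
[ 0.032  0.187  0.003  0.011  0.001 -0.007] [0.6077 0.1382 0.0664] [ 0.06 -0.27  0.8 ] 3.3833
scene crown px 490 (272, 160, 27, 25)
band fit z.078 (array([0.56687163, 0.13323962]), np.float64(0.050181289947853924), 59)
top pts 0.11399253045334073 14 [0.5585 0.1148 0.1126]
top crown px 673 (206, 214, 31, 31)
band fit z.078 (array([0.55313586, 0.12043052]), np.float64(0.028909292566732803), 60)
top pts 0.12098737625569023 54 [0.5529 0.1195 0.1168]
```

View pics/c3.png

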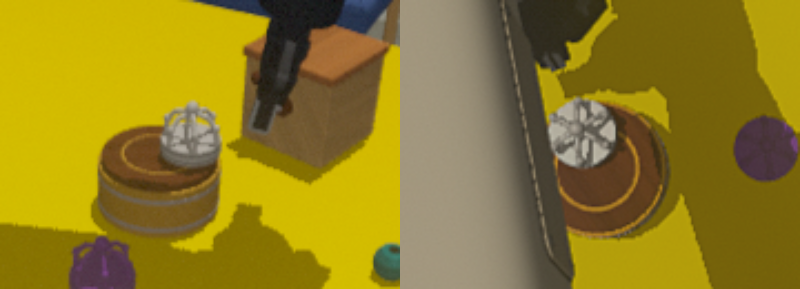

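```bash
python3 - <<'E'
from n import *
for n in("scene","top"):
    c=CP(n);T=np.linalg.inv(c["T"])
    for q in([.6077,.1382,.0664],[.553,.12,.12],[.553,.12,.06],[.524,.11,.06]):
        x=T[:3,:3]@q+T[:3,3];print(n,q,c["cx"]+c["fx"]*x[0]/-x[2],c["cy"]-c["fy"]*x[1]/-x[2])
    im=cv2.imread(f"pics/{n}3.png");v0,u0=(120,250) if n=="scene" else (170,180)
    cv2.imwrite(f"pics/z_{n}.png",cv2.resize(im[v0:v0+80,u0:u0+80],(400,400),interpolation=cv2.INTER_CUBIC))
cv2.imwrite("pics/z3.png",np.hstack([cv2.imread("pics/z_scene.png"),cv2.imread("pics/z_top.png")]))
E
```

```text
scene [0.6077, 0.1382, 0.0664] 310.93992959680196 180.01592753584004
scene [0.553, 0.12, 0.12] 285.68606109478065 156.0937414270916
scene [0.553, 0.12, 0.06] 284.6618752937278 180.16412684026045
scene [0.524, 0.11, 0.06] 270.883024475756 179.0013585033897
top [0.6077, 0.1382, 0.0664] 213.7859968908304 203.24207303754199
top [0.553, 0.12, 0.12] 218.18007560559371 227.1518133043438
top [0.553, 0.12, 0.06] 223.10520902514295 230.65786914476206
top [0.524, 0.11, 0.06] 227.99910253259165 245.11716815300605
```

View pics/z3.png

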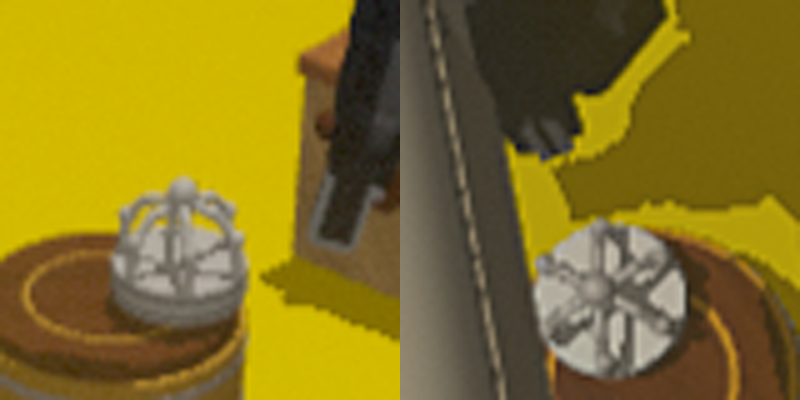

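```bash
python3 - <<'E'
from n import *
def tri(a,b):
    A=[];B=[]
    for n,(u,v) in(("scene",a),("top",b)):
        o=CP(n)["T"][:3,3];d=ray(n,u,v,0)-o;d/=np.linalg.norm(d);M=np.eye(3)-np.outer(d,d);A.append(M);B.append(M@o)
    x,r,_,_=np.linalg.lstsq(np.vstack(A),np.hstack(B),rcond=None);return x,r
print(tri((316.5,168.5),(209.6,201)))
P=cloud("top",np.load("top3.npz")["d"]);Q=cloud("scene",np.load("scene3.npz")["d"])
for u,v in((209,200),(208,199),(210,200),(206,197)):print(P[v,u].round(4))
for u,v in((316,167),(315,166),(318,167),(316,164),(322,158)):print(Q[v,u].round(4))
E
```

```text
(array([0.61166933, 0.14400863, 0.09245537]), array([3.88848747e-05]))
[0.6066 0.1399 0.1093]
[0.6075 0.1407 0.115 ]
[0.6068 0.1382 0.108 ]
[0.609  0.1421 0.1276]
[0.6196 0.1305 0.1061]
[0.6175 0.1296 0.1084]
[0.6241 0.1304 0.1074]
[0.6194 0.1295 0.1138]
[0.6307 0.1315 0.1302]
```

```bash
python3 - <<'E'
from n import *
o=bot.get_obs();R=Ro.from_quat(o["tool_rot"])
for n in("scene","top"):
    P=cloud(n,np.load(n+"3.npz")["d"]);p=np.load(n+"3.npz")["p"]
    q=R.inv().apply(P.reshape(-1,3)-o["eef_pos"]).reshape(P.shape)
    k=(abs(q[...,1])<.05)&(abs(q[...,2])<.05)&(q[...,0]>-.2)&(P[...,2]>.03)&(p.max(-1)<110)
    s=q[k];i=np.argsort(-s[:,0])[:400:10]
    print(n,k.sum());print(s[i].round(3)[:25])
E
```

```text
scene 1570
[[ 0.043  0.028 -0.032]
 [ 0.038  0.033 -0.033]
 [ 0.035  0.046 -0.047]
 [ 0.033  0.036 -0.039]
 [ 0.028  0.024 -0.019]
 [ 0.024  0.045 -0.04 ]
 [ 0.021  0.03  -0.018]
 [ 0.018  0.031 -0.018]
 [ 0.017  0.042 -0.02 ]
 [ 0.016  0.037 -0.024]
 [ 0.015  0.031 -0.018]
 [ 0.015  0.049 -0.028]
 [ 0.014  0.036 -0.019]
 [ 0.01   0.05  -0.027]
 [ 0.004  0.038 -0.022]
 [ 0.     0.031 -0.013]
 [-0.003  0.036 -0.016]
 [-0.032  0.005 -0.006]
 [-0.036  0.008 -0.006]
 [-0.039  0.007 -0.006]
 [-0.042 -0.001 -0.011]
 [-0.044  0.001 -0.012]
 [-0.046 -0.    -0.015]
 [-0.049  0.007 -0.005]
 [-0.051  0.003 -0.012]]
top 934
[[ 0.021  0.049 -0.041]
 [ 0.017  0.049 -0.031]
 [ 0.016  0.037 -0.027]
 [-0.004  0.048 -0.009]
 [-0.006  0.041 -0.011]
 [-0.03   0.046 -0.007]
 [-0.039  0.01   0.   ]
 [-0.043  0.006 -0.01 ]
 [-0.046  0.011 -0.001]
 [-0.049  0.006 -0.011]
 [-0.051  0.01  -0.005]
 [-0.054  0.005 -0.015]
 [-0.056  0.006  0.007]
 [-0.06   0.01  -0.005]
 [-0.064  0.009 -0.   ]
 [-0.068 -0.008 -0.   ]
 [-0.071 -0.002  0.   ]
 [-0.075  0.012  0.006]
 [-0.077  0.011  0.005]
 [-0.078  0.007  0.001]
 [-0.08   0.005 -0.021]
 [-0.081  0.011 -0.033]
 [-0.083  0.011  0.007]
 [-0.084  0.006 -0.018]
 [-0.085  0.006 -0.022]]
```

```bash
python3 - <<'E'
import cv2,numpy as np
a=cv2.imread("pics/scene3.png")[90:190,270:370];b=cv2.imread("pics/top3.png")[130:230,160:260]
f=lambda x:cv2.convertScaleAbs(cv2.resize(x,(400,400),interpolation=cv2.INTER_CUBIC),alpha=2.2)
cv2.imwrite("pics/z4.png",np.hstack([f(a),f(b)]))
E
```

```text
(no output)
```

View pics/z4.png

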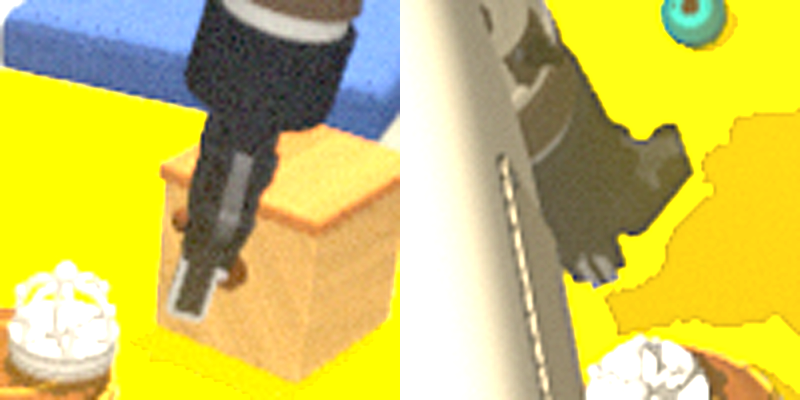

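```bash
cat >> n.py <<'E'
def tip(i,obs=None):
    o=obs or bot.get_obs();R=Ro.from_quat(o["tool_rot"])
    for n in("scene","top"):
        z=np.load(f"{n}{i}.npz");P=cloud(n,z["d"])
        q=R.inv().apply(P.reshape(-1,3)-o["eef_pos"]).reshape(P.shape)
        k=(abs(q[...,1])<.02)&(abs(q[...,2])<.025)&(q[...,0]>-.15)&(P[...,2]>.03)&(z["p"].max(-1)<130)
        s=q[k];W=P[k];j=np.argsort(-s[:,0])[:40:5];print(n,s[j].round(3).tolist(),W[j].round(3).tolist()[:3])
E
python3 - <<'E'
from n import *
look(4);tip(4);o=bot.get_obs();print(o["eef_pos"],o["joint_pos"],o["grip_width"],o["clock"])
E
```

```text
scene crown px 487 (272, 160, 27, 25)
band fit z.078 (array([0.5581575 , 0.13069602]), np.float64(0.049402360458361654), 51)
top pts 0.1142495352685326 9 [0.556  0.1152 0.1131]
top crown px 677 (206, 214, 31, 31)
band fit z.078 (array([0.5530916 , 0.12051489]), np.float64(0.029044814909969963), 62)
top pts 0.12197058945318429 47 [0.554  0.1194 0.1172]
scene [[-0.032, 0.001, -0.005], [-0.032, -0.003, -0.004], [-0.035, -0.002, -0.005], [-0.037, -0.011, -0.007], [-0.039, 0.007, -0.008], [-0.041, -0.008, -0.012], [-0.042, 0.003, -0.014], [-0.043, -0.011, -0.005]] [[0.616, 0.136, 0.1], [0.619, 0.138, 0.1], [0.619, 0.137, 0.103]]
top [[-0.036, 0.01, 0.005], [-0.039, 0.009, -0.002], [-0.04, 0.011, -0.004], [-0.041, 0.008, -0.003], [-0.043, 0.006, -0.012], [-0.045, 0.005, 0.009], [-0.047, 0.006, -0.009], [-0.049, 0.005, -0.014]] [[0.605, 0.142, 0.106], [0.609, 0.136, 0.108], [0.608, 0.134, 0.11]]
[0.60913294 0.13863484 0.06865483] [ 0.23401775  0.74452873  0.44885678  1.47394825 -0.01904903 -0.09954906] 0.00015286989974534144 3.5833
```

Both cameras put the visible fingertip about 32 mm behind the reported TCP. I need to know which is right before pushing, so I'll descend beside the box over bare table and probe it.

>>> apply_moves(
  targets=[0.04,-0.01,0,0,0,0,0,0.08,-0.02,0,0,0,0,0,0.12,-0.03,0,0,0,0,0,0.16,-0.035,0,0,0,0,0,0.19,-0.04,0,0,0,0,0,0.21,-0.045,0,0,0,0,0,0.21,-0.045,0,0,0,0,0,0.21,-0.045,0,0,0,0,0],
)

```text
clock: 4.25
eef_pos: [0.6092, 0.1388, 0.0143]
tool_rot: [-0.532, 0.465, 0.615, 0.35]
ft_force: [-0.4, -0.1, -0.6]
grip_width: -0.0
```

```bash
python3 - <<'E'
from n import *
look(5);tip(5);o=bot.get_obs();print(o["eef_pos"],o["ft_force"],o["clock"])
E
```

```text
scene crown px 493 (272, 160, 27, 25)
band fit z.078 (array([0.56714636, 0.13313109]), np.float64(0.05044361119880488), 58)
top pts 0.11485464664835432 12 [0.557  0.1149 0.113 ]
top crown px 643 (210, 214, 27, 31)
band fit z.078 (array([0.55331832, 0.12024216]), np.float64(0.028848800462349215), 44)
top pts 0.12213580513858247 48 [0.5535 0.1193 0.1176]
scene [[-0.032, 0.003, -0.005], [-0.033, 0.007, -0.005], [-0.036, 0.001, -0.007], [-0.038, -0.009, -0.005], [-0.041, 0.0, -0.014], [-0.042, -0.004, -0.013], [-0.043, -0.01, -0.005], [-0.044, 0.003, -0.012]] [[0.615, 0.136, 0.047], [0.611, 0.134, 0.049], [0.618, 0.135, 0.051]]
top [[-0.036, 0.009, -0.007], [-0.039, 0.005, -0.013], [-0.041, 0.009, -0.001], [-0.043, 0.006, 0.008], [-0.044, 0.006, -0.009], [-0.046, 0.01, 0.002], [-0.047, 0.009, -0.007], [-0.049, 0.006, 0.008]] [[0.611, 0.132, 0.052], [0.616, 0.128, 0.054], [0.61, 0.137, 0.057]]
[0.60993013 0.13897581 0.01526396] [ 0.08143088 -0.38162657  1.20640981] 4.35
```

View pics/c5.png

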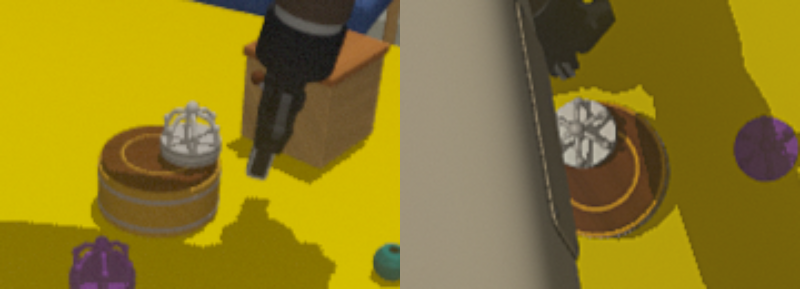

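>>> apply_moves(
  targets=[0.02,-0.004,0,0,0,0,0,0.04,-0.008,0,0,0,0,0,0.055,-0.011,0,0,0,0,0,0.065,-0.013,0,0,0,0,0,0.065,-0.013,0,0,0,0,0,0.065,-0.013,0,0,0,0,0],
)

```text
clock: 4.85
eef_pos: [0.6091, 0.1388, -0.0022]
tool_rot: [-0.532, 0.465, 0.615, 0.35]
ft_force: [0.6, 1.5, 0.5]
grip_width: -0.0001
```

>>> apply_moves(
  targets=[0.01,-0.002,0,0,0,0,0,0.02,-0.004,0,0,0,0,0,0.025,-0.005,0,0,0,0,0,0.025,-0.005,0,0,0,0,0,0.025,-0.005,0,0,0,0,0],
)

```text
clock: 5.27
eef_pos: [0.6093, 0.1388, -0.0083]
tool_rot: [-0.532, 0.465, 0.615, 0.35]
ft_force: [-0.3, 0.1, 0.1]
grip_width: -0.0004
```

There was no contact down to a reported z of −8 mm, so the reported TCP lies about 33 mm beyond the real fingertip and the cameras are right. I'll use the corrected offset from here.

```bash
cat >> n.py <<'E'
OFF=.033
def st(dt,zt,th=.2,K=K,a=a):
    "true tip distance behind crown centre K along a, true tip height"
    R=goalrot(a,th);t=np.r_[K-a*dt,zt];p=t+OFF*R.as_matrix()[:,0]
    o=bot.get_obs();print("row",delta(p,R).round(3),"tcp",o["eef_pos"].round(4),"tip",(o["eef_pos"]-OFF*Ro.from_quat(o["tool_rot"]).as_matrix()[:,0]).round(4),"F",o["ft_force"].round(1),o["clock"])
E
python3 - <<'E'
from n import *
st(.055,.068);st(.045,.068)
E
```

```text
row [-0.164  0.077  0.002  0.011 -0.    -0.001] tcp [ 0.6093  0.1388 -0.0083] tip [0.6155 0.141  0.024 ] F [-0.3  0.1  0.1] 5.2667
row [-0.156  0.116  0.002  0.011 -0.    -0.001] tcp [ 0.6093  0.1388 -0.0083] tip [0.6155 0.141  0.024 ] F [-0.3  0.1  0.1] 5.2667
```

>>> apply_moves(
  targets=[-0.05,0.01,0,0,0,0,0,-0.1,0.02,0,0,0,0,0,-0.14,0.03,0,0,0,0,0,-0.165,0.045,0,0,0,0,0,-0.165,0.06,0,0,0,0,0,-0.164,0.075,0,0,0,0,0,-0.164,0.075,0,0,0,0,0,-0.164,0.075,0,0,0,0,0],
)

```text
clock: 5.93
eef_pos: [0.599, 0.1352, 0.0353]
tool_rot: [-0.532, 0.465, 0.615, 0.35]
ft_force: [0.2, -0.3, 0.2]
grip_width: 0.0002
```

```bash
python3 - <<'E'
from n import *
st(.045,.068);look(6);tip(6)
def z(n,v0,u0):
    return cv2.convertScaleAbs(cv2.resize(cv2.imread(f"pics/{n}6.png")[v0:v0+60,u0:u0+60],(400,400),interpolation=cv2.INTER_CUBIC),alpha=1.6)
cv2.imwrite("pics/z6.png",np.hstack([z("scene",140,262),z("top",185,190)]))
E
```

```text
row [ 0.007  0.039  0.002  0.011  0.    -0.003] tcp [0.599  0.1352 0.0353] tip [0.6052 0.1374 0.0677] F [ 0.2 -0.3  0.2] 5.9333
scene crown px 502 (272, 160, 27, 25)
band fit z.078 (array([0.56629123, 0.13284309]), np.float64(0.049607773784212786), 60)
top pts 0.11569529229182246 10 [0.5567 0.1138 0.1133]
top crown px 632 (209, 214, 28, 31)
band fit z.078 (array([0.55321499, 0.12032821]), np.float64(0.02890743873062719), 49)
top pts 0.12243296558092587 45 [0.5541 0.1191 0.1177]
scene [[0.009, 0.019, -0.022], [-0.0, 0.02, -0.015], [-0.034, 0.004, -0.007], [-0.036, -0.007, -0.008], [-0.038, -0.01, -0.006], [-0.041, -0.005, -0.012], [-0.042, 0.001, -0.012], [-0.044, -0.003, -0.014]] [[0.587, 0.108, 0.031], [0.586, 0.115, 0.039], [0.604, 0.13, 0.07]]
top [[-0.037, 0.009, -0.004], [-0.04, 0.008, -0.008], [-0.042, 0.009, 0.001], [-0.043, 0.01, -0.006], [-0.045, 0.009, -0.0], [-0.046, 0.009, -0.007], [-0.048, 0.006, -0.012], [-0.05, 0.005, -0.009]] [[0.599, 0.131, 0.073], [0.602, 0.128, 0.076], [0.598, 0.136, 0.078]]
```

View pics/z6.png

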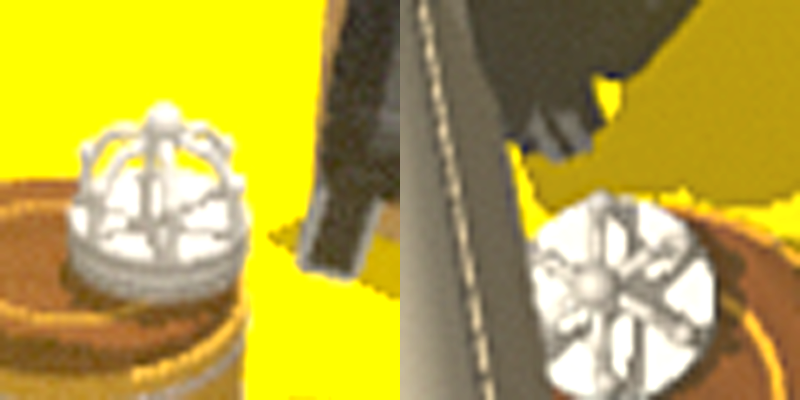

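>>> apply_moves(
  targets=[0.001,0.007,0,0,0,0,0,0.003,0.014,0,0,0,0,0,0.004,0.021,0,0,0,0,0,0.005,0.027,0,0,0,0,0,0.006,0.032,0,0,0,0,0,0.007,0.036,0,0,0,0,0,0.008,0.04,0,0,0,0,0,0.008,0.04,0,0,0,0,0],
)

```text
clock: 6.7
eef_pos: [0.5899, 0.1321, 0.0358]
tool_rot: [-0.532, 0.465, 0.615, 0.35]
ft_force: [-0.0, -0.1, -0.4]
grip_width: -0.0001
```

>>> apply_moves(
  targets=[0.001,0.003,0,0,0,0,0,0.001,0.006,0,0,0,0,0,0.002,0.009,0,0,0,0,0,0.002,0.012,0,0,0,0,0,0.003,0.015,0,0,0,0,0,0.004,0.018,0,0,0,0,0,0.004,0.021,0,0,0,0,0,0.005,0.024,0,0,0,0,0,0.005,0.027,0,0,0,0,0,0.006,0.03,0,0,0,0,0,0.006,0.032,0,0,0,0,0,0.006,0.032,0,0,0,0,0],
)

```text
clock: 7.7
eef_pos: [0.5824, 0.1294, 0.0359]
tool_rot: [-0.532, 0.465, 0.615, 0.35]
ft_force: [0.4, -0.2, -0.5]
grip_width: 0.0
```

```bash
cat >> n.py <<'E'
def lz(i,near=K):
    look(i,near)
    def z(n,v0,u0):
        return cv2.convertScaleAbs(cv2.resize(cv2.imread(f"pics/{n}{i}.png")[v0:v0+70,u0:u0+70],(400,400),interpolation=cv2.INTER_CUBIC),alpha=1.4)
    cv2.imwrite(f"pics/z{i}.png",np.hstack([z("scene",140,245),z("top",195,190)]))
E
python3 - <<'E'
from n import *
st(.0408,.068);lz(7)
E
```

```text
row [-0.002 -0.014  0.002  0.011 -0.    -0.   ] tcp [0.5824 0.1294 0.0359] tip [0.5886 0.1315 0.0683] F [ 0.4 -0.2 -0.5] 7.7
scene crown px 522 (271, 160, 32, 24)
band fit z.078 (array([0.54185761, 0.12353959]), np.float64(0.047504466517105284), 80)
top pts 0.11481980092315935 12 [0.5558 0.1142 0.1131]
top crown px 634 (211, 216, 27, 31)
band fit z.078 (array([0.55024758, 0.11866077]), np.float64(0.028366561086458162), 37)
top pts 0.12228636865118492 51 [0.5506 0.1189 0.1175]
```

View pics/z7.png

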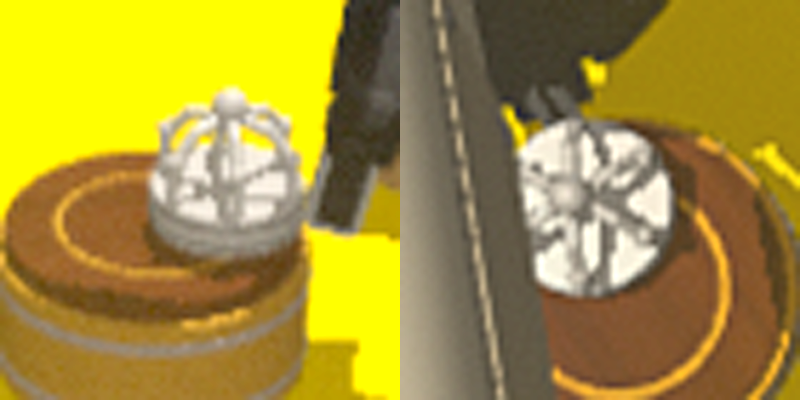

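>>> apply_moves(
  targets=[0.001,0.003,0,0,0,0,0,0.001,0.006,0,0,0,0,0,0.002,0.01,0,0,0,0,0,0.003,0.014,0,0,0,0,0,0.004,0.018,0,0,0,0,0,0.004,0.022,0,0,0,0,0,0.005,0.026,0,0,0,0,0,0.006,0.03,0,0,0,0,0,0.007,0.034,0,0,0,0,0,0.008,0.037,0,0,0,0,0,0.008,0.04,0,0,0,0,0,0.008,0.04,0,0,0,0,0],
)

```text
clock: 8.8
eef_pos: [0.5726, 0.126, 0.0359]
tool_rot: [-0.532, 0.465, 0.615, 0.35]
ft_force: [1.3, -0.4, 0.6]
grip_width: -0.0004
```

```bash
python3 - <<'E'
from n import *
st(.0408,.068,K=C);lz(8,K+a*.01)
E
```

```text
row [ 0.014  0.066  0.003  0.011 -0.    -0.001] tcp [0.5726 0.126  0.0359] tip [0.5788 0.1281 0.0682] F [ 1.3 -0.4  0.6] 8.8
scene crown px 526 (267, 159, 33, 25)
band fit z.078 (array([0.54096051, 0.12327429]), np.float64(0.042933844421262475), 100)
top pts 0.11664051439598705 8 [0.5449 0.1087 0.1139]
top crown px 633 (212, 221, 27, 31)
band fit z.078 (array([0.54083704, 0.11651664]), np.float64(0.02907434137338766), 45)
top pts 0.12258234809651947 45 [0.5409 0.1152 0.1176]
```

View pics/z8.png

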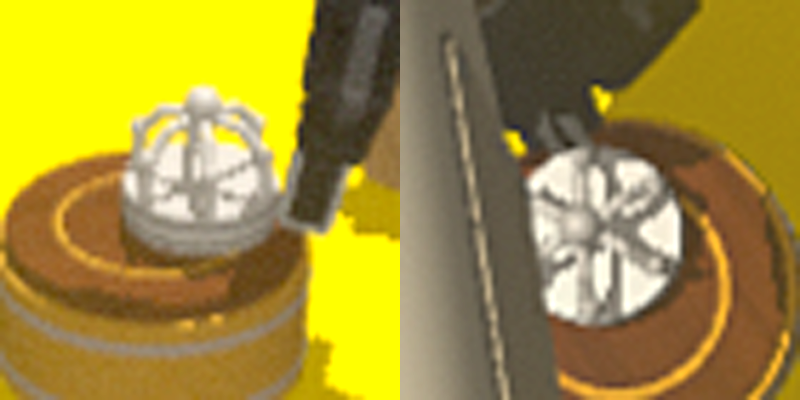

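>>> apply_moves(
  targets=[0.001,0.003,0,0,0,0,0,0.001,0.006,0,0,0,0,0,0.002,0.01,0,0,0,0,0,0.003,0.014,0,0,0,0,0,0.004,0.018,0,0,0,0,0,0.004,0.022,0,0,0,0,0,0.005,0.026,0,0,0,0,0,0.006,0.03,0,0,0,0,0,0.007,0.034,0,0,0,0,0,0.008,0.037,0,0,0,0,0,0.008,0.04,0,0,0,0,0,0.008,0.04,0,0,0,0,0],
)

```text
clock: 9.9
eef_pos: [0.563, 0.1226, 0.0359]
tool_rot: [-0.532, 0.465, 0.615, 0.35]
ft_force: [-0.1, -0.8, -0.1]
grip_width: 0.0004
```

```bash
python3 - <<'E'
from n import *
st(.0408,.068,K=C);lz(9,K+a*.02)
E
```

```text
row [ 0.006  0.026  0.003  0.011 -0.    -0.001] tcp [0.563  0.1226 0.0359] tip [0.5692 0.1248 0.0683] F [-0.1 -0.8 -0.1] 9.9
scene crown px 529 (262, 159, 31, 25)
band fit z.078 (array([0.52245621, 0.11709988]), np.float64(0.04814436702322449), 74)
top pts 0.11503999097399786 10 [0.5372 0.1081 0.1136]
top crown px 638 (213, 226, 28, 31)
band fit z.078 (array([0.5314158, 0.1129631]), np.float64(0.029218311121043998), 50)
top pts 0.12226540724942014 51 [0.5321 0.1113 0.117 ]
```

View pics/z9.png

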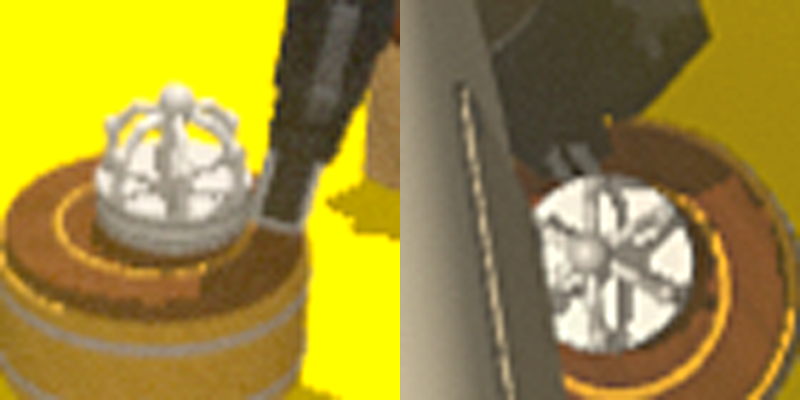

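Sliding upright, with about 7 mm left. I'll finish the push, ease back and check.

>>> apply_moves(
  targets=[0.001,0.003,0,0,0,0,0,0.001,0.006,0,0,0,0,0,0.002,0.01,0,0,0,0,0,0.003,0.014,0,0,0,0,0,0.004,0.018,0,0,0,0,0,0.005,0.021,0,0,0,0,0,0.005,0.024,0,0,0,0,0,0.006,0.026,0,0,0,0,0,0.006,0.028,0,0,0,0,0,0.006,0.028,0,0,0,0,0],
)

```text
clock: 10.83
eef_pos: [0.5563, 0.1203, 0.0359]
tool_rot: [-0.532, 0.465, 0.615, 0.35]
ft_force: [0.4, 0.0, -0.3]
grip_width: 0.0002
```

>>> apply_moves(
  targets=[-0.001,-0.004,0,0,0,0,0,-0.003,-0.015,0,0,0,0,0,-0.01,-0.04,0,0,0,0,0,-0.02,-0.1,0,0,0,0,0,-0.03,-0.16,0,0,0,0,0,-0.05,-0.22,0,0,0,0,0,-0.1,-0.22,0,0,0,0,0,-0.2,-0.22,0,0,0,0,0,-0.3,-0.22,0,0,0,0,0,-0.4,-0.22,0,0,0,0,0,-0.5,-0.22,0,0,0,0,0,-0.5,-0.22,0,0,0,0,0],
)

```text
clock: 11.83
eef_pos: [0.6344, 0.1472, 0.1531]
tool_rot: [-0.535, 0.462, 0.613, 0.353]
ft_force: [-0.3, -1.0, 1.3]
grip_width: -0.0002
```

```bash
python3 - <<'E'
from n import *
st(.0408,.068,K=C);lz(10,C)
E
```

```text
row [ 0.523  0.234  0.004  0.011 -0.002  0.02 ] tcp [0.6344 0.1472 0.1531] tip [0.6403 0.1492 0.1855] F [-0.3 -1.   1.3] 11.8333
scene crown px 491 (259, 159, 27, 25)
band fit z.078 (array([0.53073349, 0.12173171]), np.float64(0.04945354891635446), 50)
top pts 0.11381961257527912 7 [0.5294 0.1057 0.113 ]
top crown px 715 (211, 229, 31, 31)
band fit z.078 (array([0.52518721, 0.11116784]), np.float64(0.02940248127862207), 68)
top pts 0.12213528552758757 45 [0.5255 0.1094 0.1178]
```

View pics/z10.png

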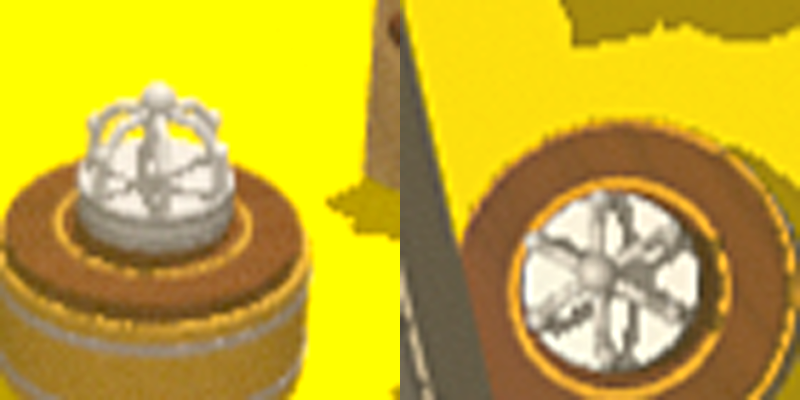

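```bash
python3 - <<'E'
from h import *
for n,uv,V in(("top",(228,245),95),):
  p=np.load(n+"10.npz")["p"];H=cv2.cvtColor(p,cv2.COLOR_RGB2HSV).astype(int)
  g=((H[...,0]>=13)&(H[...,0]<25)&(H[...,2]>V)&(H[...,1]>110)).astype(np.uint8)
  N,L,S,_=cv2.connectedComponentsWithStats(g,connectivity=8)
  for i in range(1,N):
    x,y,w,h,a=S[i]
    if 170<x<290 and 190<y<300 and a>20:
        v,u=np.nonzero(L==i)
        print(S[i],circ(np.array([ray(n,a,b,.06)[:2] for a,b in zip(u,v)])))
d0=np.load("top0.npz")["p"].astype(int);d1=np.load("top10.npz")["p"].astype(int)
for nm,(x,y) in dict(jack=(117,200),car=(436,212),ba=(233,133),bb=(337,126)).items():
    print(nm,abs(d0-d1)[y-35:y+35,x-40:x+40].mean().round(1))
cv2.imwrite("pics/f.png",np.hstack([cv2.resize(cv2.imread("pics/top0.png"),(400,300)),cv2.resize(cv2.imread("pics/top10.png"),(400,300))]))
E
```

```text
[250 195  15  10  34] (array([0.61176919, 0.05088446]), np.float64(0.01069329017371769), 17)
[264 196  37  58 507] (array([0.57015774, 0.00558473]), np.float64(0.03214608103707093), 253)
[ 199  215   61   62 1325] (array([0.52247281, 0.10660169]), np.float64(0.05140144653526207), 1044)
[259 229   6  11  21] (array([0.54566616, 0.04292648]), np.float64(0.005393689622146527), 18)
[279 229  15  30  95] (array([ 0.53078676, -0.01350084]), np.float64(0.019764144309073257), 43)
[261 239   6  16  39] (array([0.51956262, 0.03583543]), np.float64(0.010240350899158045), 24)
[271 251  50  46 416] (array([ 0.47217954, -0.02254761]), np.float64(0.031978119728001624), 217)
[236 264   9   7  33] (array([0.48163369, 0.08705212]), np.float64(0.0053814879194820624), 14)
[274 266  16  22  82] (array([0.45908747, 0.00439215]), np.float64(0.013265602370170543), 38)
jack 72.0
car 10.3
ba 22.7
bb 12.2
```

View pics/f.png

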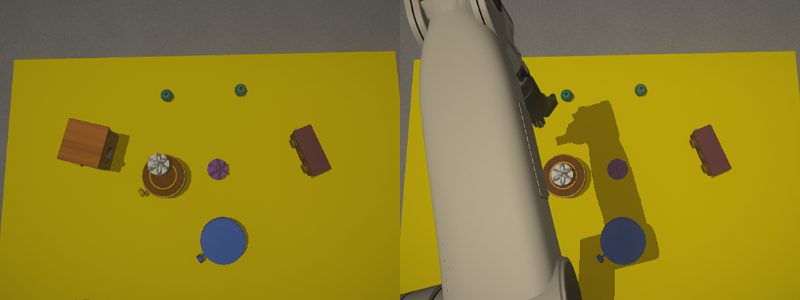

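```bash
python3 - <<'E'
from h import *
n="top"
p=np.load(n+"10.npz")["p"];H=cv2.cvtColor(p,cv2.COLOR_RGB2HSV).astype(int)
for V in(125,140):
  g=((H[...,0]>=13)&(H[...,0]<25)&(H[...,2]>V)&(H[...,1]>110)).astype(np.uint8)
  N,L,S,_=cv2.connectedComponentsWithStats(g,connectivity=8)
  for i in range(1,N):
    x,y,w,h,a=S[i]
    if 190<x<262 and 205<y<280 and a>15:
        v,u=np.nonzero(L==i)
        print(V,S[i],circ(np.array([ray(n,a,b,.06)[:2] for a,b in zip(u,v)])))
E
```

```text
125 [202 215  44  18  71] (array([0.52463325, 0.11013533]), np.float64(0.05814596900674397), 46)
125 [247 222  12  21  30] (array([0.53089256, 0.09439531]), np.float64(0.04396046522582869), 25)
125 [212 226  33  11  78] (array([0.52599608, 0.11052907]), np.float64(0.03560358650530135), 75)
125 [209 237  37  28 124] (array([0.52382676, 0.11046213]), np.float64(0.03684712809621289), 117)
125 [246 239   2  11  16] (array([0.52477282, 0.08077045]), np.float64(0.00972184234144242), 14)
125 [207 249  52  28 128] (array([0.52303661, 0.10860368]), np.float64(0.058908681475167396), 110)
140 [229 215  17   6  25] (array([0.55802935, 0.09893531]), np.float64(0.024496860122068347), 12)
140 [202 220  13  13  16] (array([0.53577454, 0.12155532]), np.float64(0.04281637886429485), 14)
140 [213 226  32  11  64] (array([0.52638894, 0.10987479]), np.float64(0.035093820281479456), 61)
140 [209 237  37  28 101] (array([0.52415363, 0.11018044]), np.float64(0.036921103361118146), 98)
140 [207 249  52  28 111] (array([0.52340558, 0.1088712 ]), np.float64(0.05917114769626742), 92)
```

```bash
python3 - <<'E'
from n import *
p0=np.load("scene0.npz")["p"];p1=bot.camera("scene")[0]
# same toys: compare the jack box & beads & carriage edges by phase correlation
for nm,(u,v,s) in dict(jack=(340,155,28),bead_a=(376,228,14),bead_b=(347,298,14),car=(190,322,45)).items():
    f=lambda p:cv2.cvtColor(p[v-s:v+s,u-s:u+s],cv2.COLOR_RGB2GRAY)
    print(nm,np.round(cv2.phaseCorrelate(f(p0).astype(float),f(p1).astype(float)),2) if 0 else cv2.phaseCorrelate(np.float32(f(p0)),np.float32(f(p1))))
o=bot.get_obs();print(o["joint_vel"].round(3),o["ft_force"],o["eef_pos"])
print(bot.job_done())
E
```

```text
jack ((-0.0665661069757526, 0.07798894416954738), 0.8823931119177076)
bead_a ((-0.05672346481322421, -0.006578142539320098), 0.9802369766765171)
bead_b ((-0.037748582202372205, -0.05132839959766855), 0.9882819032669068)
car ((0.03587881860013198, -0.05367017920251271), 0.9832012569757156)
[-0.001  0.014 -0.042 -0.003  0.001  0.001] [-0.71780931 -0.90424598 -0.69868578] [0.63103726 0.1463004  0.146887  ]
the job is handed in; nothing more can be done
None
```

The silver crown now stands upright in the middle of the music box's top. I slid it there with slow pushes of the closed fingertips, low on its band, backed the hand off and up, and handed the job in at about 12 s. The hand-in gives no verdict.

**Final checks:**
- **Position:** the crown's axis measures about (0.525, 0.111) or (0.5255, 0.109), depending on the method. The middle, from the ring and rim fits, is about (0.524, 0.110). That leaves about 2 mm of offset against the 8 mm allowed.
- **Upright:** the last crop shows it upright, with the ring line visible all round.
- **Other toys:** the jack box, carriage and both beads shifted less than 0.1 pixel in the scene camera.
- **Hand:** it is clear, and the wrist force is at noise level.

**What disagreed:**
- **TCP reading:** the reported TCP lies about 33 mm beyond the real fingertips. Both cameras showed this. I confirmed it by lowering the hand over bare table to a reported height of −8 mm with no contact, then aimed the pushes with that correction.
- **Scene camera:** its circle fit of the crown's band was unusable because of the slanted view, so the crown's position comes from the top camera.
- **Final look:** the top camera's view of the jack box was hidden by the arm, so that check rests on the scene camera alone.

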